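# Fish the red cutter out from beside the potter's wheel

## Robot

A 7-joint arm with a two-finger parallel gripper is mounted at the origin on the work surface. World frame = base frame: x ahead of the robot, y to its left, z up, the work surface at z = 0. Lengths are in m, angles in rad, forces in N, time in s.
With the tool pointing down it reaches from about 0.4 to 0.9 m from the base axis. Payload 5.5 kg.
Tool frame: the origin (TCP) lies midway between the tips of the shut fingers; the grasp point (between the pads) lies arm.grip_point_offset behind it (arm.grip_point_offset is the distance from the TCP to the grasp point, in m); y points along the fingers, x is the direction in which the jaws open and shut, and the axes are right-handed (so a half turn about y gives the same grasp; the last joint's range is limited). The gripper opens to 92 mm and grips with 3 to 60 N. Pads are 19 mm wide; open, the fingers measure 130 mm over their backs; the gripper's body (75 mm by 190 mm) begins 47 mm behind the grasp point.
Start: joints at [1.434, 0.501, -0.427, 1.55, 0.221, 1.138, -0.21], TCP at [0.253, -0.599, 0.227] pointing down, gripper open.
Joint ranges: [-2.88, 2.88], [-0.31, 2.03], [-1.54, 1.56], [0.2, 2.42], [-1.41, 4.55], [0.19, 2.02], [-2.57, 2.57]. Speed limits (rad/s): [2.57, 2.57, 3.14, 3.14, 3.14, 3.14, 3.14].

## Interface

Orientations are given as a unit quaternion [w, x, y, z].
In Python, from workcell import arm, optics gives the robot as it stands.
- The arm moves only by the tool send_rows, never from a script. Its argument "rows" is a list of rows, each an object of numbers: "tx", "ty", "tz": the shift along the tool's x, y, z in mm; "ax", "ay", "az": the turn, a rotation vector about the tool's x, y, z in rad; "jaw": the opening, from -1 (shut) to 1 (fully open). A call has 1 to 20 rows; each row shifts and turns the commanded pose from where the row before left it, along the tool's axes as they then stand; what a row does not reach is not made up. A row lasts 1/8 s, in which the tool goes at most 62.5 mm and 10.7 degrees, less where a joint would pass 70% of its speed; a pose out of reach is approached as far as the arm can. A call is refused whole if a number of a shift passes 62.5 or a number of a turn 0.188, either way. A call with a gripper value outside its range is refused whole. The fingers move at their own pace and stop on an object; "newtons" is the grip in N (left out, the last holds). Time passes only in rows, so rows that do not move let the fingers close. It gives the time, the measured TCP pose, the force and the opening at its end, in the units of the state.
- arm.get_obs(): the state, without advancing time (a new reading comes with each control period).
- optics.get_image(name): name is "scene" or "top" or "wrist"; returns the picture (400x640x3 uint8, blue, green, red); there is no depth.
- optics.get_calibration(name): a dict with "camera_matrix" (3x3 intrinsics, pixels), "distortion" ([k1, k2, p1, p2, k3] as OpenCV has them; the pictures are not rectified), "R" (3x3) and "t" (3): a world point X has camera coordinates R X + t; the wrist camera has in their place "hand_eye" (4x4, takes a point from camera to tool coordinates, whose origin is the TCP and whose axes are the tool frame's). Camera axes: x right, y down, z forward; pixel columns grow to the right and rows downward; lengths in m; the calibration is good to about 2 mm. A picture is of the moment at which its call begins: read the wrist's pose just before it. get_calibration takes no time and is no camera call.
- arm.hand_in(): hands the job in, once; it reports no verdict.
The state is a dict: "time": time; "q": joint angles; "qvel": joint speeds; "joint_efforts": joint torques, N m; "tcp_pos": TCP position; "ee_rot": TCP orientation; "force": force on the tool from outside, world axes, zero at the start; "torque": the same for the moment, N m; "gripper_width": finger opening in m.
Only numpy, scipy, OpenCV 4.12 (cv2) and the standard library are available. Lean on these libraries where they do the work, as an engineer would, in place of code of your own. Each camera call takes 0.05 s, during which the arm holds its last target.

## Task

The red ring cutter has fallen into the narrow gap between the blue potter's wheel and the wooden glaze crate. Take the bent steel hook with the yellow handle from its wooden stand, reach down into the gap with it, draw the cutter out through the gap's open end until it lies flat on the table wholly outside the gap, and put the hook back on its stand. Do not touch the red cutter with the gripper, and leave the clay bowl where it stands.

Things in the scene. Friction and masses are not known exactly. Their poses are not given: they have to be found in the camera images.
- hook: Bent hook, 0.1 kg. Origin: centre of its yellow square handle, 130 mm long (x axis), 18 mm wide and thick. Beyond the handle's +x end an 8 mm steel rod runs on and bends square down (-z): leg centre line at x = 120 mm, round tip 119 mm below the origin. Starts level on its stand, leg hanging. The straight dark-handled brush on a like stand about 140 mm away is not needed.
- hook_rest (a point): Where the handle's centre lies on the hook's fixed wooden stand, 135 mm above the table; x along the handle to the leg's side. Handle rests on two posts (tops 126 mm high, 14 mm thick, at x = -52 and +52 mm; free between). Cheeks on each post, 22 mm apart at the bottom, 48 mm at their top (149 mm high), guide it in. Foot 136 x 70 x 10 mm.
- cutter: Red ring-shaped clay cutter, 42 mm outside and 32 mm inside diameter, 22 mm high, 0.05 kg, lying flat on the table in the gap; open at top and bottom, so the hook's tip can stand inside it. Origin: centre of its underside, z up along the ring's axis. The larger green ring lying in the open is not meant.
- gap_mouth (a point): Centre of the gap's open end, at table height. y points along the gap and out, x across to the wheel, z up. Gap 50 mm wide (x -25 to 25), from y = 0 in to y = -190 mm (closed by a blue box, 112 mm high). Sides 80 mm high: wheel base (+x), glaze crate 80 mm wide (-x). Pan and motor rise to 212 mm beyond x = 85 mm. Outside, the table is free 40 mm either side of x = 0 for 170 mm.
- bowl: Terracotta-pink bisque bowl, 84 mm rim diameter, 45 mm high, 0.25 kg, standing upright on the table near the gap's open end, on the crate's side. Origin at the centre of its underside.

How it is judged:
By the outcome, as a careful person would: the job done as asked, in the order asked, and still so for the second after the job is handed in, with the robot touching nothing.
It also fails if it takes over 51 s, if anything falls off the work surface, if the arm or the gripper's body presses on something with over 40 N, if the wrist force passes 120 N, or if a joint passes its speed limit or range.

## Working session

There is one attempt and no reset: what is moved stays moved. The work goes in short steps, Python scripts to look and compute and a tool call to move; the robot and the scene stay as the last step left them, time stands still between calls to the robot, and variables do not carry over. Pictures are saved under pics/ and viewed, and the job is handed in when it is done.

Besides the shell and the picture viewer there is one more tool, called after ">>>" as name(argument=value, ...) on one line, values as JSON. send_rows: Moves the arm, as the interface text tells. Its arguments: {"type":"object","properties":{"rows":{"type":"array","items":{"type":"object","properties":{"tx":{"type":"number"},"ty":{"type":"number"},"tz":{"type":"number"},"ax":{"type":"number"},"ay":{"type":"number"},"az":{"type":"number"},"jaw":{"type":"number"}}}},"newtons":{"type":"number"}},"required":["rows"]}

```bash
ls; mkdir -p pics
python3 - <<'E'
from workcell import arm, optics
import cv2, numpy as np
o=arm.get_obs(); print({k:np.round(v,4) for k,v in o.items()}, arm.grip_point_offset)
for n in ("scene","top","wrist"):
    cv2.imwrite(f"pics/{n}0.png",optics.get_image(n))
    c=optics.get_calibration(n); print(n,{k:np.round(v,4).tolist() for k,v in c.items()})
E
```

```text
pics
{'time': np.float64(0.0), 'q': array([ 1.4342,  0.5019, -0.4267,  1.5515,  0.2208,  1.1383, -0.2103]), 'qvel': array([-0.0008, -0.001 ,  0.0013,  0.0003,  0.0005,  0.0006,  0.001 ]), 'joint_efforts': array([ 5.00000e-04, -5.66596e+01, -5.81590e+00, -2.79114e+01,
       -6.86000e-02,  3.10000e-02,  2.00000e-04]), 'tcp_pos': array([ 0.2527, -0.5981,  0.2257]), 'ee_rot': array([ 0.5897, -0.5889,  0.3913, -0.3902]), 'force': array([-0.8686, -0.5313,  0.0685]), 'torque': array([-0.0053, -0.0207, -0.0138]), 'gripper_width': np.float64(0.0917)} 0.0188
scene {'camera_matrix': [[375.8319, 0.0, 311.1393], [0.0, 375.8319, 195.3135], [0.0, 0.0, 1.0]], 'distortion': [-0.0762, 0.0, 0.0, 0.0, 0.0], 'R': [[-0.8004, 0.5992, 0.0184], [0.4068, 0.5654, -0.7175], [-0.4403, -0.5668, -0.6963]], 't': [0.4121, -0.1443, 1.0161]}
top {'camera_matrix': [[453.3732, 0.0, 310.5229], [0.0, 453.3732, 193.8127], [0.0, 0.0, 1.0]], 'distortion': [-0.0318, 0.0, 0.0, 0.0, 0.0], 'R': [[0.0237, -0.9996, 0.016], [-0.9853, -0.0261, -0.1686], [0.169, -0.0118, -0.9855]], 't': [0.0083, 0.5239, 0.9747]}
wrist {'camera_matrix': [[309.8047, 0.0, 319.6259], [0.0, 309.8047, 196.7291], [0.0, 0.0, 1.0]], 'distortion': [-0.0353, 0.0, 0.0, 0.0, 0.0], 'hand_eye': [[1.0, 0.0006, -0.0, -0.0015], [0.0002, -0.2961, 0.9552, -0.1582], [0.0005, -0.9552, -0.2961, 0.0817], [0.0, 0.0, 0.0, 1.0]]}
```

View pics/scene0.png

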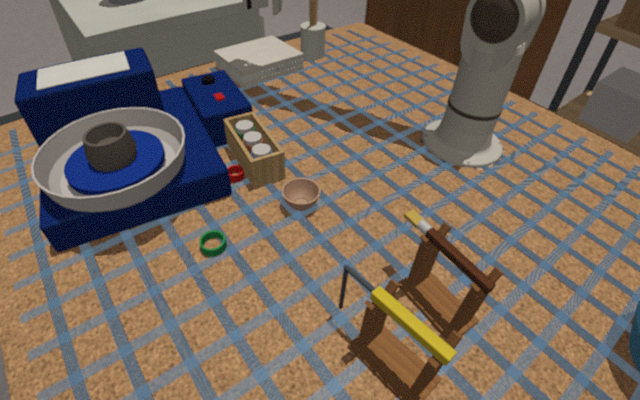

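View pics/top0.png

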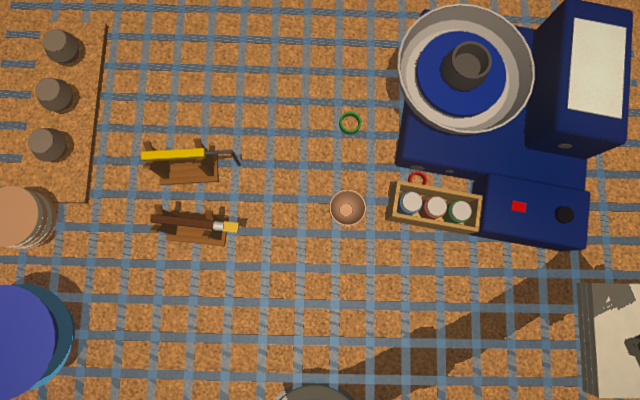

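View pics/wrist0.png

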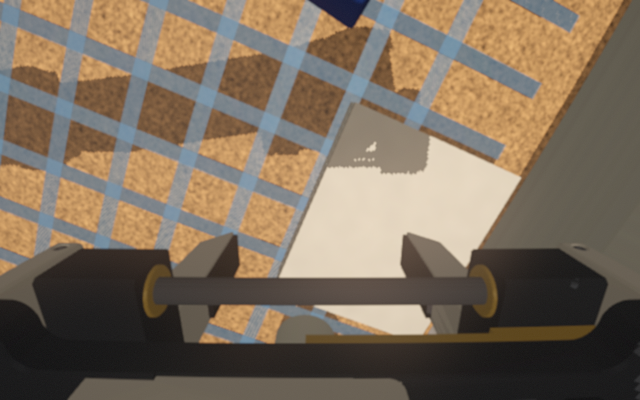

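The hook (yellow, top ≈(175,155)) is on its stand at left. The cutter is in the gap near (418,178) in top and (235,173) in scene, close to the mouth. The bowl is at (347,207). Next I'll measure them.

```bash
cat > h.py <<'E'
import cv2, numpy as np
from workcell import arm, optics
from scipy.spatial.transform import Rotation as Rn
def cam(n,obs=None):
    c=optics.get_calibration(n); K=np.array(c["camera_matrix"]); d=np.array(c["distortion"])
    if n=="wrist":
        o=obs or arm.get_obs(); q=np.array(o["ee_rot"]); Rt=Rn.from_quat(q[[1,2,3,0]]).as_matrix()
        T=np.eye(4);T[:3,:3]=Rt;T[:3,3]=o["tcp_pos"]; M=np.linalg.inv(T@np.array(c["hand_eye"]))
        return K,d,M[:3,:3],M[:3,3]
    return K,d,np.array(c["R"]),np.array(c["t"])
def ray(c,p):
    K,d,R,t=c; u=cv2.undistortPoints(np.array(p,float).reshape(-1,1,2),K,d).reshape(-1,2)
    D=np.c_[u,np.ones(len(u))]@R; return -R.T@t, D/np.linalg.norm(D,axis=1)[:,None]
def onz(c,p,z):
    O,D=ray(c,p); return O+D*((z-O[2])/D[:,2])[:,None]
def proj(c,X):
    K,d,R,t=c; return cv2.projectPoints(np.array(X,float).reshape(-1,1,3),cv2.Rodrigues(R)[0],t,K,d)[0].reshape(-1,2)
def tri(c1,p1,c2,p2):
    O1,D1=ray(c1,p1);O2,D2=ray(c2,p2);A=np.c_[D1[0],-D2[0]]
    s=np.linalg.lstsq(A,O2-O1,rcond=None)[0];a=O1+s[0]*D1[0];b=O2+s[1]*D2[0];return (a+b)/2,np.linalg.norm(a-b)
def mask(im,lo,hi):
    return cv2.inRange(cv2.cvtColor(im,cv2.COLOR_BGR2HSV),np.array(lo),np.array(hi))
E
python3 - <<'E'
from h import *
t=cv2.imread("pics/top0.png");s=cv2.imread("pics/scene0.png")
cv2.imwrite("pics/t_gap.png",cv2.resize(t[130:260,330:500],None,fx=4.5,fy=4.5,interpolation=cv2.INTER_CUBIC))
cv2.imwrite("pics/t_hook.png",cv2.resize(t[130:260,130:260],None,fx=4.5,fy=4.5,interpolation=cv2.INTER_CUBIC))
cv2.imwrite("pics/s_gap.png",cv2.resize(s[90:220,180:330],None,fx=4.5,fy=4.5,interpolation=cv2.INTER_CUBIC))
for n,im in(("top",t),("scene",s)):
    m=mask(im,(22,150,90),(32,255,255)); 
    k,l,st,ce=cv2.connectedComponentsWithStats(m)
    i=1+np.argmax(st[1:,4]); pts=np.argwhere(l==i)[:,::-1].astype(np.float32)
    r=cv2.minAreaRect(pts); print(n,"yellow",st[i],cv2.boxPoints(r).round(1).tolist())
    print(onz(cam(n),cv2.boxPoints(r),0.144).round(4).tolist())
    m=mask(im,(0,170,80),(5,255,255))|mask(im,(174,170,80),(180,255,255))
    k,l,st,ce=cv2.connectedComponentsWithStats(m); print("red",[(st[i].tolist(),ce[i].round(1).tolist()) for i in range(1,k) if st[i,4]>10])
E
```

```text
top yellow [141 148  64  13 636] [[140.60000610351562, 150.5], [203.89999389648438, 147.5], [204.39999389648438, 157.6999969482422], [141.10000610351562, 160.6999969482422]]
[[0.5875, 0.3741, 0.144], [0.5973, 0.2442, 0.144], [0.5757, 0.2418, 0.144], [0.566, 0.3712, 0.144]]
red [([409, 171, 18, 14, 83], [418.3, 176.4]), ([511, 201, 15, 11, 135], [517.7, 206.1])]
scene yellow [ 371  286   85   79 1720] [[367.0, 296.6000061035156], [379.3999938964844, 282.6000061035156], [456.8999938964844, 351.5], [444.5, 365.3999938964844]]
[[0.6069, 0.2458, 0.144], [0.5775, 0.2398, 0.144], [0.5697, 0.371, 0.144], [0.5959, 0.3728, 0.144]]
red [([214, 93, 10, 8, 53], [218.8, 96.4]), ([228, 165, 16, 17, 193], [235.5, 172.9])]
```

View pics/t_gap.png

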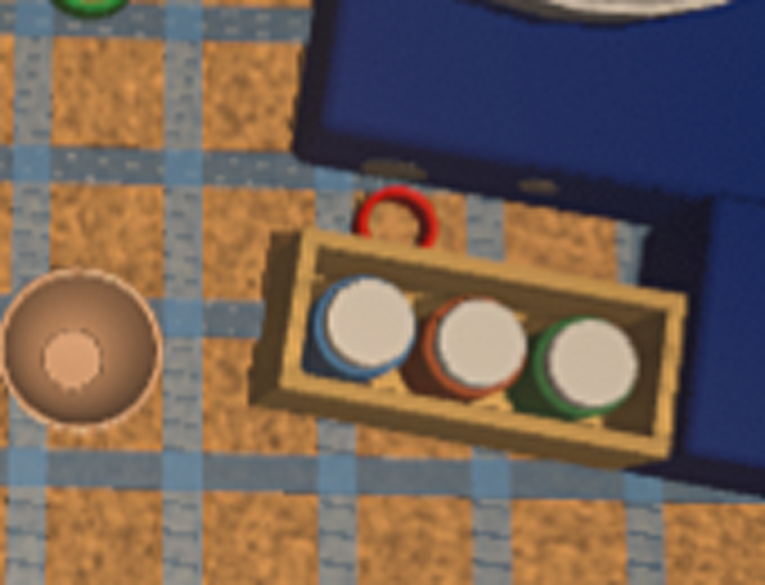

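View pics/t_hook.png

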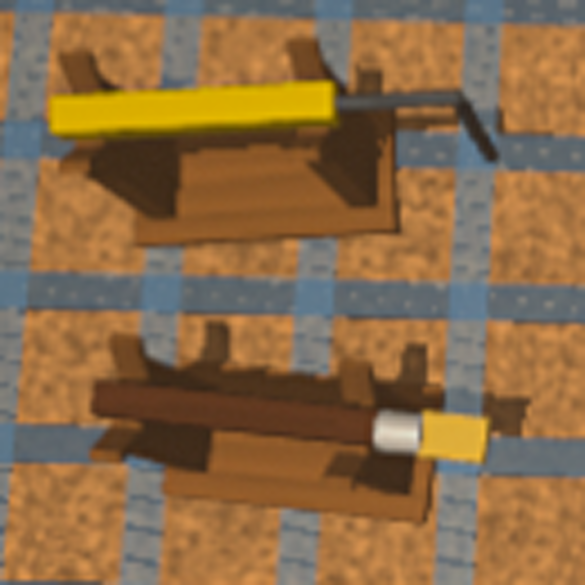

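View pics/s_gap.png

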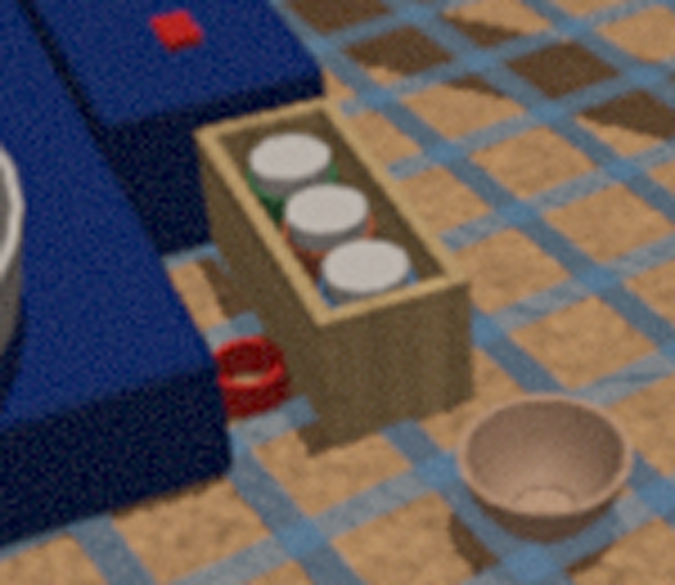

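Run:
```python
from h import *
T=cam("top");S=cam("scene")
f=lambda a:(np.array(a,float)+.5)/4.5-.5+np.array([330,130]); g=lambda a:(np.array(a,float)+.5)/4.5-.5+np.array([180,90])
print("crate top gap edge",onz(T,f([[305,232],[688,293]]),.08).round(4)[:,:2].tolist())
print("crate top front far",onz(T,f([[283,387]]),.08).round(4)[:,:2].tolist())
print("wheel top edge",onz(T,f([[325,140],[640,192],[715,203]]),.08).round(4)[:,:2].tolist())
print("wheel bottom",onz(T,f([[296,160]]),0).round(4)[:,:2].tolist())
print("scene: crate corner top/bot",onz(S,g([[325,320]]),.08).round(4)[:,:2].tolist(),onz(S,g([[335,452]]),0).round(4)[:,:2].tolist())
print("scene crate back, front other",onz(S,g([[200,133],[470,283]]),.08).round(4)[:,:2].tolist())
print("scene wheel corner",onz(S,g([[222,375],[40,10]]),.08).round(4)[:,:2].tolist(),onz(S,g([[230,472]]),0).round(4)[:,:2].tolist())
print("ring top",onz(T,f([[398,227],[357,227],[438,227]]),.022).round(4)[:,:2].tolist(), "scene ring",onz(S,g([[251,363]]),.022).round(4)[:,:2].tolist())
print("bowl top",onz(T,f([[81,349]]),.045).round(4)[:,:2].tolist(),"scene",onz(S,g([[545,448]]),.045).round(4)[:,:2].tolist())
h=lambda a:(np.array(a,float)+.5)/4.5-.5+np.array([130,130])
print("hook bend T",onz(T,h([[460,96]]),.139),"tip",onz(T,h([[493,158]]),.018))
print("bend tri",tri(T,h([[460,96]]),S,np.array([[345,266]])),"tip",tri(T,h([[493,158]]),S,np.array([[342,307]])))
```

```text
crate top gap edge [[0.5505, -0.1674], [0.5253, -0.3549]]
crate top front far [[0.4743, -0.1562]]
wheel top edge [[0.5968, -0.1777], [0.575, -0.333], [0.5706, -0.3702]]
wheel bottom [[0.6057, -0.1796]]
scene: crate corner top/bot [[0.5494, -0.1717]] [[0.5553, -0.1658]]
scene crate back, front other [[0.5224, -0.3555], [0.4762, -0.1551]]
scene wheel corner [[0.6091, -0.1645], [0.5387, -0.5391]] [[0.6061, -0.1841]]
ring top [[0.5664, -0.2278], [0.5658, -0.2065], [0.5669, -0.2486]] scene ring [[0.5667, -0.2288]]
bowl top [[0.4953, -0.0622]] scene [[0.4941, -0.0665]]
hook bend T [[0.59279954 0.18731939 0.139     ]] tip [[0.59231876 0.18894161 0.018     ]]
bend tri (array([0.59403408, 0.18680861, 0.13705192]), np.float64(0.002207605832577257)) tip (array([0.59186654, 0.18920295, 0.01865927]), np.float64(0.0009354493697892767))
```

```bash
cat >> h.py <<'E'
def tool():
    o=arm.get_obs(); q=np.array(o["ee_rot"]); return np.array(o["tcp_pos"]),Rn.from_quat(q[[1,2,3,0]]).as_matrix(),o
def goal(P,ang,flip=1):
    "tool y down, handle direction ang (deg): tool z = flip*handle dir"
    p,R,o=tool(); a=np.radians(ang); z=flip*np.array([np.cos(a),np.sin(a),0]); y=np.array([0,0,-1.]); x=np.cross(y,z)
    G=np.c_[x,y,z]; rv=Rn.from_matrix(R.T@G).as_rotvec()
    d=np.array(P)-p
    print("t",round(float(o["time"]),2),"p",p.round(4),"F",np.round(o["force"],2),"w",round(float(o["gripper_width"]),4),"q",np.round(o["q"],2))
    print("shift after turn mm",(G.T@d*1e3).round(1),"shift before",(R.T@d*1e3).round(1),"rotvec",rv.round(3), "tilt",np.degrees(np.arccos(-R[2,1])).round(2), 'zaxis yaw',np.degrees(np.arctan2(R[1,2],R[0,2])).round(2))
E
python3 - <<'E'
from h import *
p,R,o=tool(); print(R.round(3))
for f in(1,-1): goal([.583,.308,.24],-85.3,f)
E
```

```text
[[ 0.389 -0.001  0.921]
 [-0.921  0.001  0.389]
 [-0.001 -1.     0.   ]]
t 0.15 p [ 0.2528 -0.5983  0.2259] F [-0.02  0.56 -0.24] w 0.092 q [ 1.43  0.5  -0.43  1.55  0.22  1.14 -0.21]
shift after turn mm [-403.4  -14.1 -876.2] shift before [-706.3  -13.   657. ] rotvec [ 1.000e-03  1.889e+00 -1.000e-03] tilt 0.09 zaxis yaw 22.91
t 0.15 p [ 0.2528 -0.5983  0.2259] F [-0.02  0.56 -0.24] w 0.092 q [ 1.43  0.5  -0.43  1.55  0.22  1.14 -0.21]
shift after turn mm [403.4 -14.1 876.2] shift before [-706.3  -13.   657. ] rotvec [-1.000e-03 -1.253e+00 -1.000e-03] tilt 0.09 zaxis yaw 22.91
```

>>> send_rows(rows=[{"ay": -0.179, "ty": -8}, {"ay": -0.179, "ty": -8}, {"ay": -0.179, "ty": -8}, {"ay": -0.179, "ty": -8}, {"ay": -0.179, "ty": -8}, {"ay": -0.179, "ty": -8}, {"ay": -0.179}, {"tx": 22, "tz": 48}, {"tx": 22, "tz": 48}, {"tx": 22, "tz": 48}])

```text
invalid input at $.rows[0]: expected keys tx, ty, tz, ax, ay, az, jaw
```

Run:
```python
from h import *
goal([.583,.308,.24],-85.3,-1)
```

```text
t 0.15 p [ 0.2528 -0.5983  0.2259] F [-0.02  0.56 -0.24] w 0.092 q [ 1.43  0.5  -0.43  1.55  0.22  1.14 -0.21]
shift after turn mm [403.4 -14.1 876.2] shift before [-706.3  -13.   657. ] rotvec [-1.000e-03 -1.253e+00 -1.000e-03] tilt 0.09 zaxis yaw 22.91
```

>>> send_rows(rows=[{"tx": 0, "ty": -8, "tz": 0, "ax": 0, "ay": -0.179, "az": 0, "jaw": 1}, {"tx": 0, "ty": -8, "tz": 0, "ax": 0, "ay": -0.179, "az": 0, "jaw": 1}, {"tx": 0, "ty": -8, "tz": 0, "ax": 0, "ay": -0.179, "az": 0, "jaw": 1}, {"tx": 0, "ty": -8, "tz": 0, "ax": 0, "ay": -0.179, "az": 0, "jaw": 1}, {"tx": 0, "ty": -8, "tz": 0, "ax": 0, "ay": -0.179, "az": 0, "jaw": 1}, {"tx": 0, "ty": -8, "tz": 0, "ax": 0, "ay": -0.179, "az": 0, "jaw": 1}, {"tx": 0, "ty": 0, "tz": 0, "ax": 0, "ay": -0.179, "az": 0, "jaw": 1}, {"tx": 22, "ty": 0, "tz": 48, "ax": 0, "ay": 0, "az": 0, "jaw": 1}, {"tx": 22, "ty": 0, "tz": 48, "ax": 0, "ay": 0, "az": 0, "jaw": 1}, {"tx": 22, "ty": 0, "tz": 48, "ax": 0, "ay": 0, "az": 0, "jaw": 1}])

```text
time: 1.4
tcp_pos: [0.3073, -0.4481, 0.2743]
ee_rot: [0.707, -0.706, -0.029, 0.029]
force: [0.3, 0.3, -0.0]
gripper_width: 0.0919
```

Run:
```python
from h import *
goal([.583,.308,.24],-85.3,-1)
```

```text
t 1.4 p [ 0.3073 -0.4481  0.2743] F [ 0.25  0.31 -0.01] w 0.0919 q [ 1.56  0.32 -0.78  1.76  0.24  1.17  0.79]
shift after turn mm [336.7  34.3 730.9] shift before [336.5  34.8 731. ] rotvec [-0.001 -0.     0.   ] tilt 0.04 zaxis yaw 94.68
```

>>> send_rows(rows=[{"tx": 22, "ty": 0, "tz": 48, "ax": 0, "ay": 0, "az": 0, "jaw": 1}, {"tx": 22, "ty": 0, "tz": 48, "ax": 0, "ay": 0, "az": 0, "jaw": 1}, {"tx": 22, "ty": 0, "tz": 48, "ax": 0, "ay": 0, "az": 0, "jaw": 1}, {"tx": 22, "ty": 0, "tz": 48, "ax": 0, "ay": 0, "az": 0, "jaw": 1}, {"tx": 22, "ty": 0, "tz": 48, "ax": 0, "ay": 0, "az": 0, "jaw": 1}, {"tx": 22, "ty": 0, "tz": 48, "ax": 0, "ay": 0, "az": 0, "jaw": 1}, {"tx": 22, "ty": 0, "tz": 48, "ax": 0, "ay": 0, "az": 0, "jaw": 1}, {"tx": 22, "ty": 0, "tz": 48, "ax": 0, "ay": 0, "az": 0, "jaw": 1}])

```text
time: 2.4
tcp_pos: [0.4511, -0.0514, 0.2748]
ee_rot: [-0.706, 0.707, 0.029, -0.029]
force: [0.4, 0.1, -0.5]
gripper_width: 0.0917
```

Run:
```python
from h import *
goal([.583,.308,.24],-85.3,-1)
```

```text
t 2.4 p [ 0.4511 -0.0514  0.2748] F [ 0.42  0.06 -0.49] w 0.0917 q [ 1.05  0.17 -1.09  1.95  0.17  1.12 -0.02]
shift after turn mm [160.9  34.8 347.4] shift before [160.6  34.5 347.5] rotvec [ 0.001 -0.001  0.   ] tilt 0.07 zaxis yaw 94.66
```

>>> send_rows(rows=[{"tx": 22, "ty": 0, "tz": 48, "ax": 0, "ay": 0, "az": 0, "jaw": 1}, {"tx": 22, "ty": 0, "tz": 48, "ax": 0, "ay": 0, "az": 0, "jaw": 1}, {"tx": 22, "ty": 0, "tz": 48, "ax": 0, "ay": 0, "az": 0, "jaw": 1}, {"tx": 22, "ty": 0, "tz": 48, "ax": 0, "ay": 0, "az": 0, "jaw": 1}, {"tx": 22, "ty": 0, "tz": 48, "ax": 0, "ay": 0, "az": 0, "jaw": 1}, {"tx": 22, "ty": 0, "tz": 48, "ax": 0, "ay": 0, "az": 0, "jaw": 1}, {"tx": 22, "ty": 0, "tz": 48, "ax": 0, "ay": 0, "az": 0, "jaw": 1}, {"tx": 0, "ty": 0, "tz": 0, "ax": 0, "ay": 0, "az": 0, "jaw": 1}])

```text
time: 3.4
tcp_pos: [0.5752, 0.3006, 0.274]
ee_rot: [0.708, -0.705, -0.031, 0.032]
force: [0.3, 0.3, -0.1]
gripper_width: 0.0919
```

Run:
```python
from h import *
goal([.583,.308,.24],-85.3,-1)
cv2.imwrite("pics/w1.png",optics.get_image("wrist"))
W=cam("wrist")
# predicted handle line
for L in (-.065,0,.065,.12):
    a=np.radians(-85.3);print(proj(W,[.583+L*np.cos(a),.308+L*np.sin(a),.144]).round(1))
```

```text
t 3.4 p [0.5752 0.3006 0.274 ] F [ 0.29  0.3  -0.05] w 0.0919 q [ 0.12  0.61 -0.97  1.49  0.51  1.32 -0.81]
shift after turn mm [ 8.4 34.   6.8] shift before [ 8.5 34.   6.6] rotvec [-0.004  0.007 -0.002] tilt 0.23 zaxis yaw 95.11
[[328.4 109.8]]
[[327.5 180.1]]
[[326.7 241.9]]
[[326.1 288.5]]
```

View pics/w1.png

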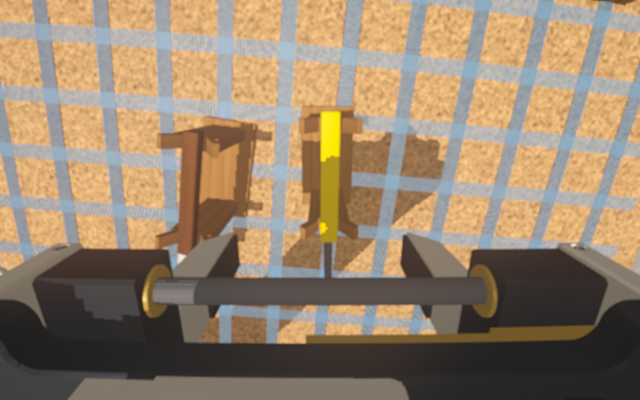

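The wrist view agrees within about 1 mm: the handle spans rows 111 to 242 at column ≈329, against a predicted 110 to 242 at 327. Descending to grasp.

>>> send_rows(rows=[{"tx": 9, "ty": 20, "tz": 7, "ax": 0, "ay": 0, "az": 0, "jaw": 1}, {"tx": 0, "ty": 30, "tz": 0, "ax": 0, "ay": 0, "az": 0, "jaw": 1}, {"tx": 0, "ty": 30, "tz": 0, "ax": 0, "ay": 0, "az": 0, "jaw": 1}, {"tx": 0, "ty": 20, "tz": 0, "ax": 0, "ay": 0, "az": 0, "jaw": 1}, {"tx": 0, "ty": 0, "tz": 0, "ax": 0, "ay": 0, "az": 0, "jaw": 1}])

```text
time: 4.08
tcp_pos: [0.5848, 0.3005, 0.1725]
ee_rot: [-0.706, 0.707, 0.027, -0.03]
force: [0.7, 0.5, 0.7]
gripper_width: 0.0917
```

Run:
```python
from h import *
goal([.584,.308,.116],-85.5,-1)
```

```text
t 4.08 p [0.5848 0.3005 0.1725] F [0.75 0.46 0.68] w 0.0917 q [ 0.08  0.71 -0.91  1.56  0.59  1.17 -0.87]
shift after turn mm [-0.2 56.5  7.5] shift before [-0.  56.5  7.6] rotvec [ 0.002  0.002 -0.003] tilt 0.21 zaxis yaw 94.62
```

>>> send_rows(rows=[{"tx": 0, "ty": 18, "tz": 7, "ax": 0, "ay": 0, "az": 0, "jaw": 1}, {"tx": 0, "ty": 20, "tz": 0, "ax": 0, "ay": 0, "az": 0, "jaw": 1}, {"tx": 0, "ty": 18, "tz": 0, "ax": 0, "ay": 0, "az": 0, "jaw": 1}, {"tx": 0, "ty": 0, "tz": 0, "ax": 0, "ay": 0, "az": 0, "jaw": 1}])

```text
time: 4.58
tcp_pos: [0.5836, 0.3085, 0.1164]
ee_rot: [-0.706, 0.707, 0.028, -0.03]
force: [-0.5, -0.1, 0.2]
gripper_width: 0.0915
```

Run:
```python
from h import *
goal([.584,.308,.116],-85.5,-1)
```

```text
t 4.58 p [0.5836 0.3085 0.1164] F [-0.55 -0.09  0.24] w 0.0915 q [ 0.05  0.77 -0.87  1.6   0.65  1.08 -0.91]
shift after turn mm [ 0.4  0.4 -0.5] shift before [ 0.4  0.4 -0.5] rotvec [ 0.002  0.004 -0.003] tilt 0.21 zaxis yaw 94.71
```

Good. Closing the jaws.

>>> send_rows(newtons=40, rows=[{"tx": 0, "ty": 0, "tz": 0, "ax": 0, "ay": 0, "az": 0, "jaw": -1}, {"tx": 0, "ty": 0, "tz": 0, "ax": 0, "ay": 0, "az": 0, "jaw": -1}, {"tx": 0, "ty": 0, "tz": 0, "ax": 0, "ay": 0, "az": 0, "jaw": -1}, {"tx": 0, "ty": 0, "tz": 0, "ax": 0, "ay": 0, "az": 0, "jaw": -1}, {"tx": 0, "ty": 0, "tz": 0, "ax": 0, "ay": 0, "az": 0, "jaw": -1}, {"tx": 0, "ty": 0, "tz": 0, "ax": 0, "ay": 0, "az": 0, "jaw": -1}, {"tx": 0, "ty": 0, "tz": 0, "ax": 0, "ay": 0, "az": 0, "jaw": -1}, {"tx": 0, "ty": 0, "tz": 0, "ax": 0, "ay": 0, "az": 0, "jaw": -1}])

```text
time: 5.58
tcp_pos: [0.5846, 0.3095, 0.1187]
ee_rot: [-0.706, 0.707, 0.029, -0.029]
force: [-0.2, 0.7, -0.2]
gripper_width: 0.0178
```

Run:
```python
from h import *
goal([.584,.308,.116],-85.5,-1)
```

```text
t 5.58 p [0.5846 0.3095 0.1187] F [-0.19  0.66 -0.23] w 0.0178 q [ 0.05  0.77 -0.87  1.59  0.65  1.08 -0.91]
shift after turn mm [-0.8  2.7 -1.4] shift before [-0.8  2.7 -1.4] rotvec [ 0.     0.003 -0.   ] tilt 0.01 zaxis yaw 94.7
```

>>> send_rows(rows=[{"tx": 0, "ty": -10, "tz": 0, "ax": 0, "ay": 0, "az": 0, "jaw": -1}, {"tx": 0, "ty": -20, "tz": 0, "ax": 0, "ay": 0, "az": 0, "jaw": -1}, {"tx": 0, "ty": -25, "tz": 0, "ax": 0, "ay": 0, "az": 0, "jaw": -1}, {"tx": 0, "ty": -25, "tz": 0, "ax": 0, "ay": 0, "az": 0, "jaw": -1}, {"tx": 0, "ty": -25, "tz": 0, "ax": 0, "ay": 0, "az": 0, "jaw": -1}, {"tx": 0, "ty": 0, "tz": 0, "ax": 0, "ay": 0.072, "az": 0, "jaw": -1}, {"tx": 0, "ty": 0, "tz": 0, "ax": 0, "ay": 0.072, "az": 0, "jaw": -1}, {"tx": 0, "ty": 0, "tz": 0, "ax": 0, "ay": 0.072, "az": 0, "jaw": -1}, {"tx": 0, "ty": 0, "tz": 0, "ax": 0, "ay": 0, "az": 0, "jaw": -1}])

```text
time: 6.7
tcp_pos: [0.585, 0.3099, 0.2254]
ee_rot: [0.706, -0.705, 0.046, -0.048]
force: [0.2, -0.6, -0.8]
gripper_width: 0.0171
```

Run:
```python
from h import *
goal([.5823,-.109,.22],-97.6,-1)
cv2.imwrite("pics/s2.png",optics.get_image("scene"));
```

```text
t 6.7 p [0.585  0.3099 0.2254] F [ 0.18 -0.62 -0.8 ] w 0.0171 q [ 0.06  0.65 -0.89  1.51  0.52  1.23 -1.04]
shift after turn mm [  52.8    5.4 -415.6] shift before [  53.     5.1 -415.6] rotvec [-0.001 -0.001  0.002] tilt 0.1 zaxis yaw 82.37
```

View pics/s2.png

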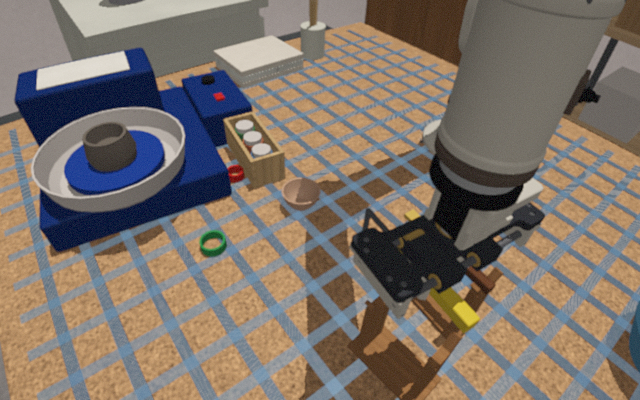

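>>> send_rows(rows=[{"tx": 3, "ty": 0, "tz": -25, "ax": 0, "ay": 0, "az": 0, "jaw": -1}, {"tx": 5, "ty": 0, "tz": -40, "ax": 0, "ay": 0, "az": 0, "jaw": -1}, {"tx": 5, "ty": 0, "tz": -40, "ax": 0, "ay": 0, "az": 0, "jaw": -1}, {"tx": 5, "ty": 0, "tz": -40, "ax": 0, "ay": 0, "az": 0, "jaw": -1}, {"tx": 5, "ty": 0, "tz": -40, "ax": 0, "ay": 0, "az": 0, "jaw": -1}, {"tx": 5, "ty": 0, "tz": -40, "ax": 0, "ay": 0, "az": 0, "jaw": -1}, {"tx": 5, "ty": 0, "tz": -40, "ax": 0, "ay": 0, "az": 0, "jaw": -1}, {"tx": 5, "ty": 0, "tz": -40, "ax": 0, "ay": 0, "az": 0, "jaw": -1}, {"tx": 5, "ty": 0, "tz": -40, "ax": 0, "ay": 0, "az": 0, "jaw": -1}, {"tx": 5, "ty": 0, "tz": -40, "ax": 0, "ay": 0, "az": 0, "jaw": -1}, {"tx": 4, "ty": 0, "tz": -25, "ax": 0, "ay": 0, "az": 0, "jaw": -1}, {"tx": 0, "ty": 0, "tz": 0, "ax": 0, "ay": 0, "az": 0, "jaw": -1}, {"tx": 0, "ty": 0, "tz": 0, "ax": 0, "ay": 0, "az": 0, "jaw": -1}])

```text
time: 8.38
tcp_pos: [0.5816, -0.1023, 0.2242]
ee_rot: [0.706, -0.705, 0.047, -0.047]
force: [0.5, 0.4, -0.7]
gripper_width: 0.0179
```

Run:
```python
from h import *
goal([.5823,-.109,.22],-97.6,-1)
for n,c in(("scene",(180,90)),("top",(330,130))):
    im=optics.get_image(n); cv2.imwrite(f"pics/{n}3.png",cv2.resize(im[c[1]-40:c[1]+130,c[0]-20:c[0]+160],None,fx=3.4,fy=3.4,interpolation=cv2.INTER_CUBIC))
```

```text
t 8.38 p [ 0.5816 -0.1023  0.2242] F [ 0.54  0.39 -0.73] w 0.0179 q [ 0.81  0.52 -0.92  1.7   0.45  1.15 -0.37]
shift after turn mm [ 1.6  4.2 -6.5] shift before [ 1.6  4.2 -6.5] rotvec [-0.001  0.     0.   ] tilt 0.06 zaxis yaw 82.43
```

View pics/scene3.png

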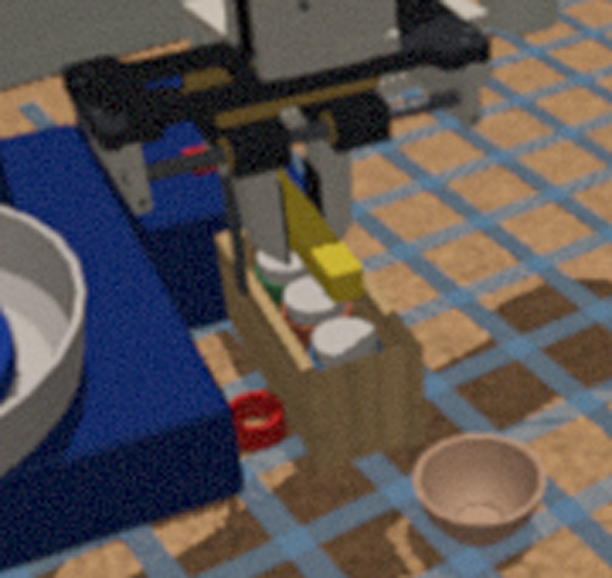

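View pics/top3.png

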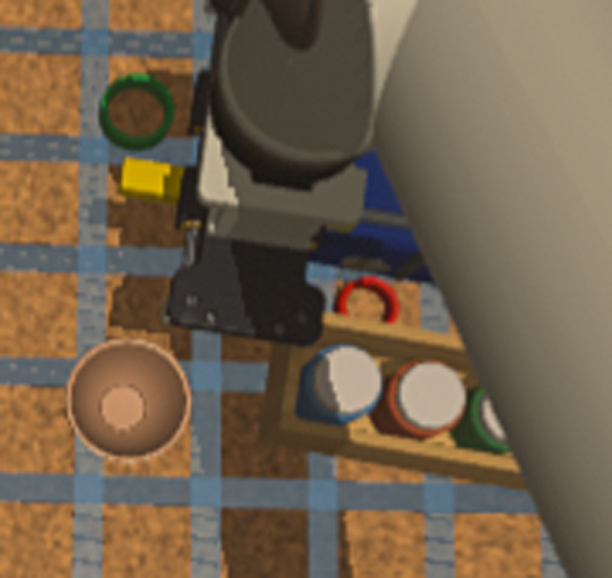

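Run:
```python
from h import *
S=cam("scene");T=cam("top")
p,R,o=tool(); d=-R[:,2]; tip=p+.12*d+[0,0,.0188-.119]
print("tip",tip.round(4),"proj",proj(S,tip).round(1),"seen",160+240/3.4,50+292/3.4)
b=p+.12*d+[0,0,.0188+.004]; e=p-.065*d+[0,0,.0188+.009]
print("bend",proj(S,b).round(1),"seen",(160+230/3.4,50+172/3.4),"handle end top ctr scene",proj(S,e).round(1),"seen",160+337/3.4,50+252/3.4,"top",proj(T,e).round(1),"seen",310+123/3.4,90+178/3.4)
print("ring top", onz(T,[[310+367/3.4,90+308/3.4]],.022).round(4))
# seen tip in vertical plane of the gap centre line? cast at z tip
print("seen tip at tip z",onz(S,[[160+240/3.4,50+290/3.4]],tip[2]).round(4))
```

```text
tip [ 0.5659 -0.2207  0.1238] proj [[231.9 136.1]] seen 230.58823529411765 135.88235294117646
bend [[224.1  83.9]] seen (227.64705882352942, 100.58823529411765) handle end top ctr scene [[262.7 129.3]] seen 259.11764705882354 124.11764705882354 top [[345.4 139.5]] seen 346.1764705882353 142.35294117647058
ring top [[ 0.5651 -0.2275  0.022 ]]
seen tip at tip z [[ 0.5669 -0.225   0.1238]]
```

Run:
```python
from h import *
a=cv2.imread("pics/scene3.png");b=cv2.imread("pics/top3.png")
x=cv2.resize(a[140:320,200:400],(400,360));y=cv2.resize(b[130:230,90:210],(400,333))
y=cv2.copyMakeBorder(y,0,27,0,0,cv2.BORDER_CONSTANT)
cv2.imwrite("pics/z3.png",np.hstack([x,y]))
```

```text
(no output)
```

View pics/z3.png

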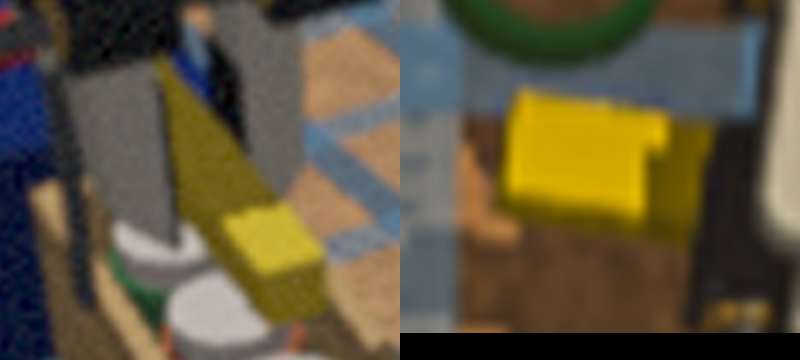

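>>> send_rows(rows=[{"tx": 0, "ty": 15, "tz": -6, "ax": 0, "ay": 0, "az": 0, "jaw": -1}, {"tx": 0, "ty": 25, "tz": 0, "ax": 0, "ay": 0, "az": 0, "jaw": -1}, {"tx": 0, "ty": 25, "tz": 0, "ax": 0, "ay": 0, "az": 0, "jaw": -1}, {"tx": 0, "ty": 20, "tz": 0, "ax": 0, "ay": 0, "az": 0, "jaw": -1}, {"tx": 0, "ty": 0, "tz": 0, "ax": 0, "ay": 0, "az": 0, "jaw": -1}, {"tx": 0, "ty": 0, "tz": 0, "ax": 0, "ay": 0, "az": 0, "jaw": -1}])

```text
time: 9.22
tcp_pos: [0.5813, -0.1094, 0.1393]
ee_rot: [0.706, -0.705, 0.047, -0.048]
force: [0.3, 1.1, -1.1]
gripper_width: 0.0175
```

Run:
```python
from h import *
goal([.5823,-.109,.109],-97.6,-1)
p,R,o=tool(); d=-R[:,2]; print("tip",(p+.12*d+[0,0,.0188-.119]).round(4))
s=optics.get_image("scene")[100:200,180:290];t=optics.get_image("top")[140:220,370:460]
cv2.imwrite("pics/z4.png",np.hstack([cv2.resize(s,(440,400),interpolation=cv2.INTER_CUBIC),cv2.resize(t,(360,400),interpolation=cv2.INTER_CUBIC)[:400]]))
```

```text
t 9.22 p [ 0.5813 -0.1094  0.1393] F [ 0.32  1.07 -1.09] w 0.0175 q [ 0.77  0.62 -0.85  1.77  0.54  1.01 -0.43]
shift after turn mm [ 1.  30.3  0.6] shift before [ 0.9 30.3  0.6] rotvec [-0.    -0.001  0.001] tilt 0.06 zaxis yaw 82.35
tip [ 0.5653 -0.2284  0.039 ]
```

View pics/z4.png

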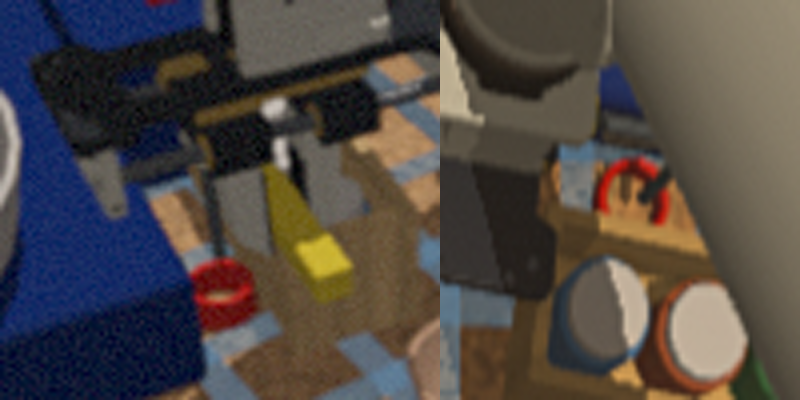

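>>> send_rows(rows=[{"tx": 0, "ty": 10, "tz": 0, "ax": 0, "ay": 0, "az": 0, "jaw": -1}, {"tx": 0, "ty": 10, "tz": 0, "ax": 0, "ay": 0, "az": 0, "jaw": -1}, {"tx": 0, "ty": 9, "tz": 0, "ax": 0, "ay": 0, "az": 0, "jaw": -1}, {"tx": 0, "ty": 0, "tz": 0, "ax": 0, "ay": 0, "az": 0, "jaw": -1}, {"tx": 0, "ty": 0, "tz": 0, "ax": 0, "ay": 0, "az": 0, "jaw": -1}])

```text
time: 9.95
tcp_pos: [0.5808, -0.1095, 0.1097]
ee_rot: [0.706, -0.705, 0.047, -0.047]
force: [0.5, -0.4, -0.4]
gripper_width: 0.0174
```

Run:
```python
from h import *
goal([.5823,-.109,.109],-97.6,-1)
p,R,o=tool(); d=-R[:,2]; print("tip",(p+.12*d+[0,0,.0188-.119]).round(4))
s=optics.get_image("scene")[100:200,180:290];t=optics.get_image("top")[140:220,370:460]
cv2.imwrite("pics/z5.png",np.hstack([cv2.resize(s,(440,400),interpolation=cv2.INTER_CUBIC),cv2.resize(t,(360,400),interpolation=cv2.INTER_CUBIC)[:400]]))
```

```text
t 9.95 p [ 0.5808 -0.1095  0.1097] F [ 0.54 -0.38 -0.42] w 0.0174 q [ 0.75  0.65 -0.82  1.79  0.57  0.96 -0.45]
shift after turn mm [1.4 0.7 0.7] shift before [1.4 0.7 0.7] rotvec [-0.    -0.001  0.   ] tilt 0.02 zaxis yaw 82.33
tip [ 0.5648 -0.2285  0.0095]
```

View pics/z5.png

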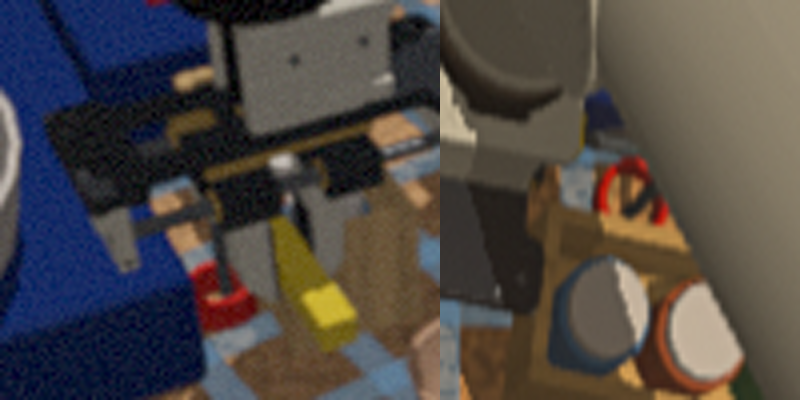

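>>> send_rows(rows=[{"tx": 0, "ty": 0, "tz": 6, "ax": 0, "ay": 0, "az": 0, "jaw": -1}, {"tx": 0, "ty": 0, "tz": 8, "ax": 0, "ay": 0, "az": 0, "jaw": -1}, {"tx": 0, "ty": 0, "tz": 10, "ax": 0, "ay": 0, "az": 0, "jaw": -1}, {"tx": 0, "ty": 0, "tz": 10, "ax": 0, "ay": 0, "az": 0, "jaw": -1}, {"tx": 0, "ty": 0, "tz": 10, "ax": 0, "ay": 0, "az": 0, "jaw": -1}, {"tx": 0, "ty": 0, "tz": 0, "ax": 0, "ay": 0, "az": 0, "jaw": -1}])

```text
time: 10.8
tcp_pos: [0.5867, -0.0644, 0.1099]
ee_rot: [0.706, -0.705, 0.046, -0.047]
force: [-0.1, -0.4, -0.8]
gripper_width: 0.0176
```

Run:
```python
from h import *
goal([.5823,-.109,.109],-97.6,-1)
s=optics.get_image("scene")[100:200,180:290]
cv2.imwrite("pics/z6.png",cv2.resize(s,(550,500),interpolation=cv2.INTER_CUBIC))
```

```text
t 10.8 p [ 0.5867 -0.0644  0.1099] F [-0.1  -0.38 -0.85] w 0.0176 q [ 0.67  0.65 -0.83  1.79  0.57  0.96 -0.53]
shift after turn mm [  1.5   0.9 -44.8] shift before [  1.5   0.9 -44.8] rotvec [-0.001  0.001  0.   ] tilt 0.05 zaxis yaw 82.45
```

View pics/z6.png

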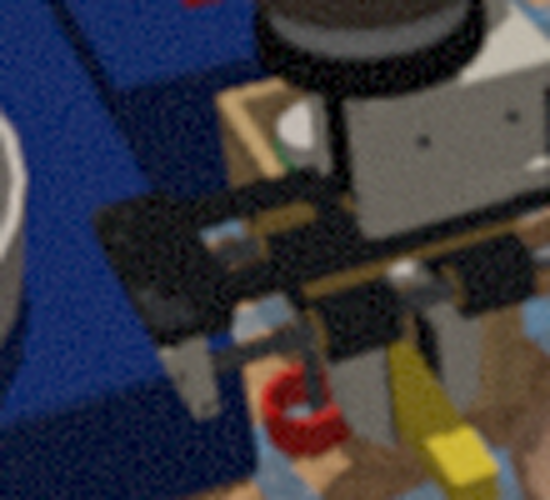

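The ring is following the hook. Continuing the pull.

>>> send_rows(rows=[{"tx": 0, "ty": 0, "tz": 8, "ax": 0, "ay": 0, "az": 0, "jaw": -1}, {"tx": 0, "ty": 0, "tz": 10, "ax": 0, "ay": 0, "az": 0, "jaw": -1}, {"tx": 0, "ty": 0, "tz": 12, "ax": 0, "ay": 0, "az": 0, "jaw": -1}, {"tx": 0, "ty": 0, "tz": 12, "ax": 0, "ay": 0, "az": 0, "jaw": -1}, {"tx": 0, "ty": 0, "tz": 12, "ax": 0, "ay": 0, "az": 0, "jaw": -1}, {"tx": 0, "ty": 0, "tz": 12, "ax": 0, "ay": 0, "az": 0, "jaw": -1}, {"tx": 0, "ty": 0, "tz": 10, "ax": 0, "ay": 0, "az": 0, "jaw": -1}, {"tx": 0, "ty": 0, "tz": 6, "ax": 0, "ay": 0, "az": 0, "jaw": -1}, {"tx": 0, "ty": 0, "tz": 4, "ax": 0, "ay": 0, "az": 0, "jaw": -1}, {"tx": 0, "ty": 0, "tz": 0, "ax": 0, "ay": 0, "az": 0, "jaw": -1}, {"tx": 0, "ty": 0, "tz": -8, "ax": 0, "ay": 0, "az": 0, "jaw": -1}, {"tx": 0, "ty": 0, "tz": 0, "ax": 0, "ay": 0, "az": 0, "jaw": -1}])

```text
time: 12.35
tcp_pos: [0.5969, 0.0092, 0.1095]
ee_rot: [-0.705, 0.706, -0.048, 0.048]
force: [0.5, -0.2, -0.3]
gripper_width: 0.0178
```

Run:
```python
from h import *
goal([.5823,-.109,.109],-97.6,-1)
p,R,o=tool(); d=-R[:,2]; print("tip",(p+.12*d+[0,0,.0188-.119]).round(4))
s=optics.get_image("scene")[90:250,180:360];t=optics.get_image("top")[100:250,310:460]
cv2.imwrite("pics/z7.png",np.hstack([cv2.resize(s,(450,400),interpolation=cv2.INTER_CUBIC),cv2.resize(t,(400,400),interpolation=cv2.INTER_CUBIC)])[:,:800])
```

```text
t 12.35 p [0.5969 0.0092 0.1095] F [ 0.49 -0.18 -0.28] w 0.0178 q [ 0.54  0.66 -0.82  1.77  0.58  0.97 -0.66]
shift after turn mm [   1.2    0.5 -119.1] shift before [   1.6    0.6 -119.1] rotvec [ 0.001 -0.004 -0.   ] tilt 0.06 zaxis yaw 82.19
tip [ 0.5806 -0.1096  0.0095]
```

View pics/z7.png

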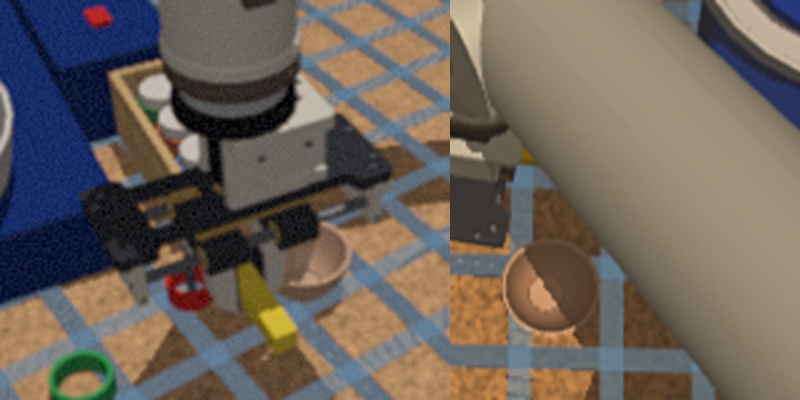

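>>> send_rows(rows=[{"tx": 0, "ty": -8, "tz": 0, "ax": 0, "ay": 0, "az": 0, "jaw": -1}, {"tx": 0, "ty": -15, "tz": 0, "ax": 0, "ay": 0, "az": 0, "jaw": -1}, {"tx": 0, "ty": -25, "tz": 0, "ax": 0, "ay": 0, "az": 0, "jaw": -1}, {"tx": 0, "ty": -25, "tz": 0, "ax": 0, "ay": 0, "az": 0, "jaw": -1}, {"tx": 0, "ty": -25, "tz": 0, "ax": 0, "ay": 0, "az": 0, "jaw": -1}, {"tx": 0, "ty": -10, "tz": 0, "ax": 0, "ay": 0, "az": 0, "jaw": -1}, {"tx": -4, "ty": 0, "tz": 30, "ax": 0, "ay": 0, "az": 0, "jaw": -1}, {"tx": -5, "ty": 0, "tz": 40, "ax": 0, "ay": 0, "az": 0, "jaw": -1}, {"tx": -5, "ty": 0, "tz": 40, "ax": 0, "ay": 0, "az": 0, "jaw": -1}, {"tx": -5, "ty": 0, "tz": 40, "ax": 0, "ay": 0, "az": 0, "jaw": -1}, {"tx": -5, "ty": 0, "tz": 40, "ax": 0, "ay": 0, "az": 0, "jaw": -1}, {"tx": -5, "ty": 0, "tz": 40, "ax": 0, "ay": 0, "az": 0, "jaw": -1}, {"tx": -5, "ty": 0, "tz": 40, "ax": 0, "ay": 0, "az": 0, "jaw": -1}, {"tx": 0, "ty": 0, "tz": 0, "ax": 0, "ay": -0.072, "az": 0, "jaw": -1}, {"tx": 0, "ty": 0, "tz": 0, "ax": 0, "ay": -0.072, "az": 0, "jaw": -1}, {"tx": 0, "ty": 0, "tz": 0, "ax": 0, "ay": -0.072, "az": 0, "jaw": -1}, {"tx": 0, "ty": 0, "tz": 0, "ax": 0, "ay": 0, "az": 0, "jaw": -1}, {"tx": 0, "ty": 0, "tz": 0, "ax": 0, "ay": 0, "az": 0, "jaw": -1}])

```text
time: 14.7
tcp_pos: [0.5993, 0.2832, 0.2176]
ee_rot: [-0.707, 0.707, 0.028, -0.029]
force: [-0.8, 0.3, 0.3]
gripper_width: 0.0177
```

Run:
```python
from h import *
goal([.584,.309,.1175],-85.3,-1)
s=optics.get_image("scene");t=optics.get_image("top");w=optics.get_image("wrist")
cv2.imwrite("pics/s8.png",s);cv2.imwrite("pics/t8.png",t);cv2.imwrite("pics/w8.png",w)
```

```text
t 14.7 p [0.5993 0.2832 0.2176] F [-0.83  0.34  0.33] w 0.0177 q [ 0.12  0.67 -0.93  1.51  0.56  1.24 -0.8 ]
shift after turn mm [-13.1 100.1  26.9] shift before [-13.1 100.1  26.9] rotvec [ 0.    -0.001 -0.   ] tilt 0.02 zaxis yaw 94.62
```

View pics/s8.png

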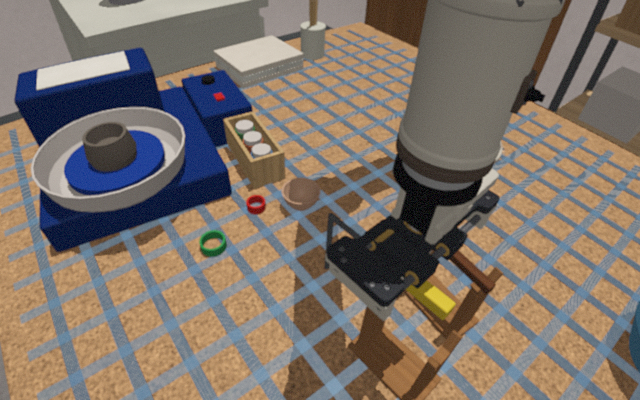

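View pics/t8.png

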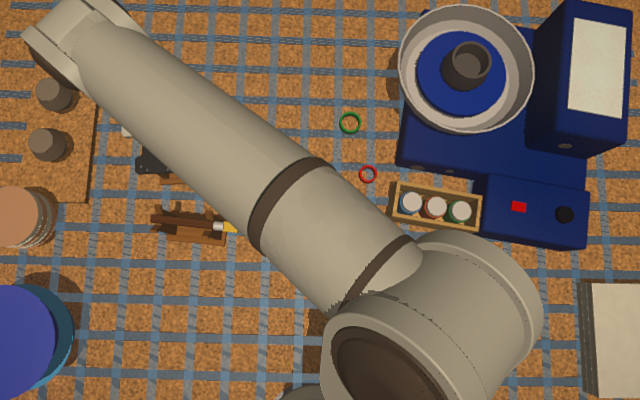

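View pics/w8.png

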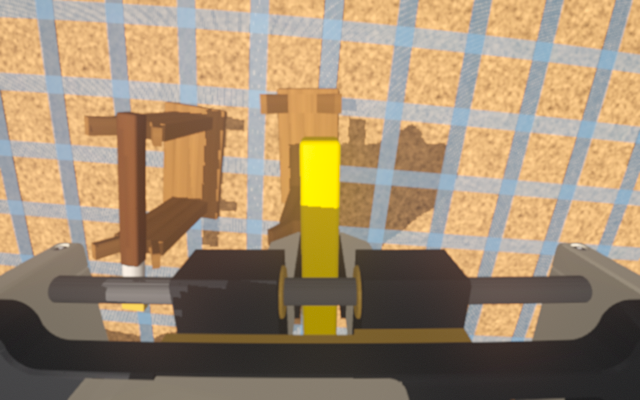

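The cutter lies flat outside the gap, at top (368,174), and the bowl hasn't moved. Now I'll return the hook.

>>> send_rows(rows=[{"tx": -13, "ty": 0, "tz": 27, "ax": 0, "ay": 0, "az": 0, "jaw": -1}, {"tx": 0, "ty": 25, "tz": 0, "ax": 0, "ay": 0, "az": 0, "jaw": -1}, {"tx": 0, "ty": 25, "tz": 0, "ax": 0, "ay": 0, "az": 0, "jaw": -1}, {"tx": 0, "ty": 0, "tz": 0, "ax": 0, "ay": 0, "az": 0, "jaw": -1}, {"tx": 0, "ty": 0, "tz": 0, "ax": 0, "ay": 0, "az": 0, "jaw": -1}])

```text
time: 15.48
tcp_pos: [0.5846, 0.3096, 0.1687]
ee_rot: [0.707, -0.706, -0.029, 0.029]
force: [0.3, -0.1, -0.8]
gripper_width: 0.0178
```

Run:
```python
from h import *
goal([.584,.309,.1175],-85.3,-1)
cv2.imwrite("pics/w9.png",optics.get_image("wrist"))
```

```text
t 15.47 p [0.5846 0.3096 0.1687] F [ 0.32 -0.07 -0.78] w 0.0178 q [ 0.06  0.72 -0.9   1.56  0.6   1.16 -0.88]
shift after turn mm [-0.6 51.2 -0.5] shift before [-0.7 51.2 -0.6] rotvec [-0.001 -0.     0.001] tilt 0.07 zaxis yaw 94.68
```

View pics/w9.png

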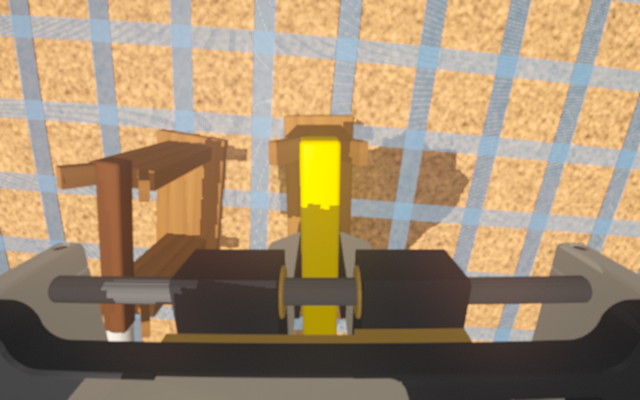

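The handle at (320,170) is centred between the cheeks at about (275..367, 150). Lowering.

>>> send_rows(rows=[{"tx": 0, "ty": 15, "tz": 0, "ax": 0, "ay": 0, "az": 0, "jaw": -1}, {"tx": 0, "ty": 15, "tz": 0, "ax": 0, "ay": 0, "az": 0, "jaw": -1}, {"tx": 0, "ty": 10, "tz": 0, "ax": 0, "ay": 0, "az": 0, "jaw": -1}, {"tx": 0, "ty": 6, "tz": 0, "ax": 0, "ay": 0, "az": 0, "jaw": -1}, {"tx": 0, "ty": 4, "tz": 0, "ax": 0, "ay": 0, "az": 0, "jaw": -1}, {"tx": 0, "ty": 0, "tz": 0, "ax": 0, "ay": 0, "az": 0, "jaw": -1}, {"tx": 0, "ty": 0, "tz": 0, "ax": 0, "ay": 0, "az": 0, "jaw": -1}])

```text
time: 16.4
tcp_pos: [0.5841, 0.3093, 0.1187]
ee_rot: [-0.706, 0.707, 0.029, -0.029]
force: [-2.4, -2.7, 5.5]
gripper_width: 0.0179
```

Run:
```python
from h import *
goal([.584,.309,.1175],-85.3,-1)
```

```text
t 16.4 p [0.5841 0.3093 0.1187] F [-2.39 -2.74  5.5 ] w 0.0179 q [ 0.04  0.77 -0.86  1.6   0.64  1.08 -0.91]
shift after turn mm [-0.1  1.2 -0.2] shift before [-0.1  1.2 -0.2] rotvec [0. 0. 0.] tilt 0.03 zaxis yaw 94.7
```

>>> send_rows(rows=[{"tx": 0, "ty": 0, "tz": 0, "ax": 0, "ay": 0, "az": 0, "jaw": 0.6}, {"tx": 0, "ty": 0, "tz": 0, "ax": 0, "ay": 0, "az": 0, "jaw": 0.6}, {"tx": 0, "ty": 0, "tz": 0, "ax": 0, "ay": 0, "az": 0, "jaw": 0.6}, {"tx": 0, "ty": 0, "tz": 0, "ax": 0, "ay": 0, "az": 0, "jaw": 0.6}, {"tx": 0, "ty": 0, "tz": 0, "ax": 0, "ay": 0, "az": 0, "jaw": 0.6}, {"tx": 0, "ty": 0, "tz": 0, "ax": 0, "ay": 0, "az": 0, "jaw": 0.6}, {"tx": 0, "ty": -10, "tz": 0, "ax": 0, "ay": 0, "az": 0, "jaw": 0.6}, {"tx": 0, "ty": -25, "tz": 0, "ax": 0, "ay": 0, "az": 0, "jaw": 0.6}, {"tx": 0, "ty": -25, "tz": 0, "ax": 0, "ay": 0, "az": 0, "jaw": 0.6}, {"tx": 0, "ty": -25, "tz": 0, "ax": 0, "ay": 0, "az": 0, "jaw": 0.6}, {"tx": 0, "ty": -25, "tz": 0, "ax": 0, "ay": 0, "az": 0, "jaw": 0.6}, {"tx": 0, "ty": -25, "tz": 0, "ax": 0, "ay": 0, "az": 0, "jaw": 0.6}, {"tx": 0, "ty": -25, "tz": 0, "ax": 0, "ay": 0, "az": 0, "jaw": 0.6}, {"tx": 0, "ty": -15, "tz": 0, "ax": 0, "ay": 0, "az": 0, "jaw": 0.6}, {"tx": 0, "ty": 0, "tz": 0, "ax": 0, "ay": 0, "az": 0, "jaw": 0.6}, {"tx": 0, "ty": 0, "tz": 0, "ax": 0, "ay": 0, "az": 0, "jaw": 0.6}])

```text
time: 18.4
tcp_pos: [0.5839, 0.3087, 0.2918]
ee_rot: [-0.706, 0.707, 0.029, -0.029]
force: [-0.5, -0.4, -0.2]
gripper_width: 0.0734
```

Run:
```python
from h import *
goal([.584,.309,.1175],-85.3,-1)
w=optics.get_image("wrist");W=cam("wrist");s=optics.get_image("scene");t=optics.get_image("top")
cv2.imwrite("pics/w10.png",w);cv2.imwrite("pics/s10.png",s)
T=cam("top");S=cam("scene")
m0=np.array([.5745,-.171]);y=np.array([.133,.991]);x=np.array([.991,-.133])
for n,im,c in(("top",t,T),("scene",s,S)):
    m=mask(im,(0,150,60),(6,255,255))|mask(im,(172,150,60),(180,255,255))
    k,l,st,ce=cv2.connectedComponentsWithStats(m)
    for i in range(1,k):
        if st[i,4]>20:
            b=st[i]; cc=[[b[0]+b[2]/2-.5,b[1]+b[3]/2-.5]]
            P=onz(c,cc,.011)[0]; print(n,b,P.round(4),"local",((P[:2]-m0)@x).round(4),((P[:2]-m0)@y).round(4))
m=mask(w,(22,150,90),(32,255,255));k,l,st,ce=cv2.connectedComponentsWithStats(m);print(st[1:][st[1:,4]>100])
```

```text
t 18.4 p [0.5839 0.3087 0.2918] F [-0.5  -0.43 -0.24] w 0.0734 q [ 0.09  0.61 -0.96  1.43  0.5   1.36 -0.81]
shift after turn mm [1.000e-01 1.743e+02 3.000e-01] shift before [  0.3 174.3   0.4] rotvec [ 0.001 -0.    -0.001] tilt 0.08 zaxis yaw 94.7
top [359 165  18  18 133] [ 0.5811 -0.1114  0.011 ] local -0.0014 0.0599
top [511 201  15  11 140] [ 0.5131 -0.466   0.011 ] local -0.0216 -0.3006
scene [214  93  10   8  54] [ 0.4356 -0.5831  0.011 ] local -0.0829 -0.4269
scene [247 195  18  19 240] [ 0.5806 -0.1151  0.011 ] local -0.0014 0.0562
[[ 311  118   19  123 2145]]
```

View pics/w10.png

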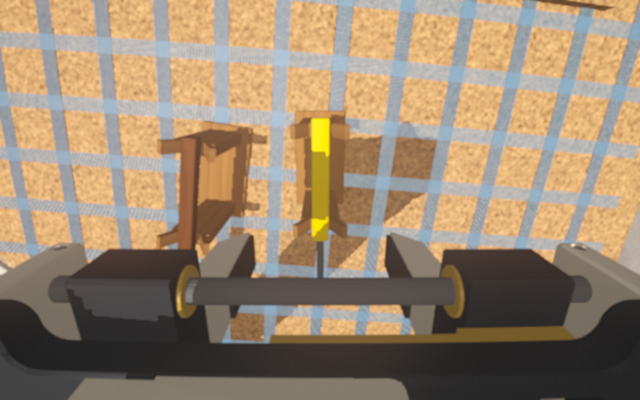

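View pics/s10.png

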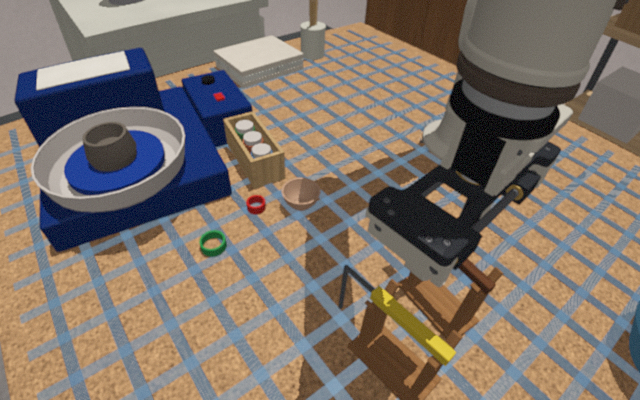

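The hook is back on its stand in the same place in the scene view as at the start, leg hanging. The cutter's centre is about 58 mm outside the mouth, flat on the table. The bowl is still at scene (300,195), and nothing is touching the gripper. Handing in.

Run:
```python
from workcell import arm
print(arm.hand_in())
```

```text
the job is handed in; nothing more can be done
None
```

I took the hook from its stand, set its tip inside the red cutter, drew the cutter out through the gap's open end and put the hook back. I handed the job in at about 18.5 s of the 51 s allowed.

My last checks, made just before handing in:
- **Cutter:** it lies flat with its centre 56–60 mm outside the mouth. The two cameras differ by about 4 mm, but the whole ring is clear of the gap by at least 35 mm either way. The gripper did not touch it.
- **Hook:** it is seated level between the cheeks with the leg hanging, in the same place in the scene picture as at the start. The last force reading before release was 5.5 N vertical.
- **Bowl:** it stands at the same place in the pictures as at the start.
- **Robot:** the gripper is open and clear about 175 mm above the grasp height. Force readings stayed far below the limits.

No check failed. The measured tool position wavered by about 2 mm between readings.

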